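Push the marked grille frame out of the row and onto the length gauge

ROBOT

A 6-joint arm with a two-finger parallel gripper is mounted at the origin on a cart in front of the work surface, level with it; the furniture and walls round the work are solid. World frame = base frame: x ahead of the robot, y to its left, z up, the work surface at z = 0. Lengths are in m, angles in rad, forces in N, time in s.
With the tool pointing down it reaches from about 0.3 to 0.775 m from the base axis. Payload 14.6 kg.
Tool frame: the origin (TCP) lies at the very end of the fingers, on their centre line; the grasp point (between the pads) lies 19 mm behind it; z points along the fingers, y is the line along which they close (so a half turn about z gives the same grasp; the last joint's range is limited). The gripper opens to 94 mm and grips with 3 to 60 N. Pads are 16 mm wide; open, the fingers measure 119 mm over their backs; the gripper's body (75 mm by 177 mm) begins 78 mm behind the grasp point.
Start: joints at [1.199, 0.3, 1.521, -0, 1.321, -0.067], TCP at [0.165, 0.525, 0.205] pointing down, gripper open.
Joint ranges: [-3.03, 3.03], [-0.79, 2.21], [0.23, 2.52], [-1.04, 4.18], [0, 3.07], [-2.55, 2.55]. Speed limits (rad/s): [2.22, 2.22, 2.57, 3.14, 3.14, 3.14].

INTERFACE

Orientations are given as [roll, pitch, yaw] about the fixed x, y, z axes, in that order (R = Rz(yaw) Ry(pitch) Rx(roll)).
In Python, from station import ctrl gives the robot as it stands.
- The arm moves only by the tool move_arm, never from a script. Its argument "targets" is a list of rows, each a list of 6 numbers: the shift along the tool's x, y, z in units of 1000 mm (1.0 is 1000 mm), then the turn, a rotation vector about the tool's x, y, z in units of 30 degrees (1.0 is 30 degrees). In form: [[tx, ty, tz, ax, ay, az], ...]. A call has exactly 5 rows; each row is the pose to reach, as a shift and turn from the pose commanded when the call began, along the tool's axes at that moment; what a row does not reach only later rows make up. A row lasts 1/12 s, in which the tool goes at most 41.7 mm and 7.16 degrees, less where a joint would pass 70% of its speed; a pose out of reach is approached as far as the arm can. A call with a number of a shift or a turn outside -1 to 1 is refused whole. A call with a gripper value outside its range is refused whole. "fingers" is the opening, from -1 (shut) to 1 (fully open), set as the call begins (left out, the last holds). The fingers move at their own pace and stop on an object; "grip_force" is the grip in N (left out, the last holds). Time passes only in rows, so rows that repeat a pose let the fingers close, or fill a call up. It gives the time, the measured TCP pose, the force and the opening at its end, in the units of the state.
- ctrl.get_obs(): the state, without advancing time (a new reading comes with each control period).
- ctrl.camera(name): name is "scene" or "top" or "wrist"; returns the picture (384x512x3 uint8, red, green, blue); there is no depth.
- ctrl.camera_info(name): a dict with "fx", "fy", "cx", "cy" (pixels), "rvec" (rotation vector, rad) and "tvec" (3), from world to camera coordinates, as OpenCV has them. Camera axes: x right, y down, z forward; pixel columns grow to the right and rows downward; lengths in m; the calibration is good to about 2 mm. The wrist camera is an equidistant fisheye: a pixel r from the principal point sees the ray r / f radians off the axis. A picture is of the moment at which its call begins: read the wrist's pose just before it. camera_info takes no time and is no camera call; for the wrist camera it gives the pose at the moment of the call.
- ctrl.hand_in(): hands the job in, once; it reports no verdict.
The state is a dict: "time_s": time; "qpos": joint angles; "joint_vel": joint speeds; "tau": joint torques, N m; "ee_pos": TCP position; "eef_rot": TCP orientation; "force": force on the tool from outside, world axes, zero at the start; "moment": the same for the moment, N m; "grip_width": finger opening in m.
Only numpy, scipy, OpenCV 4.12 (cv2) and the standard library are available. Lean on these libraries where they do the work, as an engineer would, in place of code of your own. Each camera call takes 0.05 s, during which the arm holds its last target. There are 200 camera calls.

TASK

Three black grille frames lie side by side on the bench, touching, in front of the blue length gauge. Push the one with the yellow dot lengthwise out of the row until its far end meets the gauge's orange-faced anvil, and press it there steadily at about 8 to 10 N for half a second or more, never harder than 14 N, so that the gauge can take its reading. Leave it lying there straight, at the anvil, without shifting or turning the other two frames.

Things in the scene. Friction and masses are not known exactly. Their poses are not given: they have to be found in the camera images.
- frame_marked: Black grille frame with a round yellow dot (22 mm) on top; left, middle or right in the row. 117 x 39 x 18 mm (its x, y, z), 60 g or so; origin at the centre of its underside, x along its length. Its +x end faces the gauge; its -x end is free. Ends flat in the middle, corners rounded, solid from bench to top. Slides on the bench; friction there takes up part of a push.
- frame_a: A plain black grille frame of the row, to be left where it lies (within a few mm). 117 x 39 x 18 mm (its x, y, z), 60 g or so; origin at the centre of its underside, x along its length. Touches its neighbour in the row (spacing of the frames 39.4 mm across).
- frame_b: The other plain black grille frame of the row, to be left where it lies (within a few mm). 117 x 39 x 18 mm (its x, y, z), 60 g or so; origin at the centre of its underside, x along its length. Touches its neighbour in the row.
- gauge: Fixed blue gauge block, 130 wide, 40 high (knobs to 54); before it a rigid orange-faced anvil bar, 128 wide, z 3 to 21. Origin on the bench, centre line; x is the push direction; the frames are turned alike. The anvil is locked at an unmeasured setting: its face, square to x, is anywhere from x = -36 to 0. A frame is home with its centre 58.5 before the face, after 125 to 162 of travel. All mm.
There are look-alikes about, which are no part of the job. What is shaped like the frame_marked but green or red is not meant.

How it is judged:
On the way, in this order (a step that is already met when the one before it is completed fails the run):
1. the marked frame is pushed out beyond the far ends of both plain frames (x of frame_marked in the frame of frame_a above 0.12 m and x of frame_marked in the frame of frame_b above 0.12 m), for 0.05 s.
2. the marked frame is pressed lengthwise against the anvil with more than 3 N for 0.4 s (all of step 1 and contact force between frame_marked and gauge above 3 N and x of frame_marked in the frame of gauge above -0.1 m), for 0.4 s.
At the end, for the whole second after the job is handed in: The marked frame lies flat, at rest, centre 53 to 100 mm before the gauge origin (x) and within 55 mm of its centre line, within 0.12 rad of the gauge's x, 120 mm or more beyond each plain frame (centres, lengthwise); plain frames within 6 mm and 0.1 rad of their start (all of step 1 and x of frame_marked in the frame of gauge between -0.1 and -0.053 m and angle between the x axis of frame_marked and the x axis of gauge, either way round below 0.12 rad and y of frame_marked in the frame of gauge between -0.055 and 0.055 m and angle between frame_marked's own z axis and vertical below 0.08 rad and height (world z) of frame_marked below 0.006 m and linear speed of frame_marked below 0.01 m/s and distance of each of frame_a, frame_b from where it was at the start of the episode below 0.006 m and angle between the x axis of each of frame_a, frame_b and the x axis of gauge, either way round below 0.1 rad); the robot touches nothing.
It fails at once if the marked frame is pressed against the gauge with more than 14 N (contact force between frame_marked and gauge above 14 N).
It fails at once if a plain frame is shifted by more than 6 mm (distance of any of frame_a, frame_b from where it was at the start of the episode above 0.006 m).
It fails at once if a plain frame is turned by more than 0.1 rad (angle between the x axis of any of frame_a, frame_b and the x axis of gauge, either way round above 0.1 rad).
It also fails if it takes over 48 s, if anything falls off the work surface, if the arm or the gripper's body presses on something with over 40 N, if the wrist force passes 120 N, or if a joint passes its speed limit or range.

## Working session

There is one attempt and no reset: what is moved stays moved. The work goes in short steps, Python scripts to look and compute and a tool call to move; the robot and the scene stay as the last step left them, time stands still between calls to the robot, and variables do not carry over. Pictures are saved under pics/ and viewed, on a budget of 10 in all, crops included, one or two more only if the job needs it, and the job is handed in when it is done.

Besides the shell and the picture viewer there is one more tool, called after "Call:" as name(argument=value, ...), one argument or row to a line, values as JSON. move_arm: Moves the arm, as the interface text tells. Shifts and turns lie within -1 to 1; 1 stands for 1000 mm of shift or 30 degrees of turn. Its arguments: {"type":"object","properties":{"targets":{"type":"array"},"fingers":{"type":"number"},"grip_force":{"type":"number"}},"required":["targets"]}

```bash
mkdir -p pics; ls; cat > h.py <<'E'
import numpy as np, cv2
from station import ctrl
def snap(cam,name):
    i=ctrl.camera_info(cam); im=ctrl.camera(cam); cv2.imwrite(f'pics/{name}.png',im[:,:,::-1]); return im,i
def pix2w(i,uv,z):
    R=cv2.Rodrigues(np.array(i['rvec'],float))[0]; t=np.array(i['tvec'],float).ravel()
    c=-R.T@t; out=[]
    for u,v in uv:
        d=R.T@np.array([(u-i['cx'])/i['fx'],(v-i['cy'])/i['fy'],1]); out.append(c+d*(z-c[2])/d[2])
    return np.array(out)
E
python3 - <<'E'
from h import *
im,i=snap('top','top0'); im2,j=snap('scene','sc0')
print(i); print(j); print(ctrl.get_obs())
cv2.imwrite('pics/both.png',np.hstack([im,im2])[:,:,::-1][:, :])
E
```

```text
pics
{'fx': 398.0419603443913, 'fy': 398.0419603443913, 'cx': 252.86639336532858, 'cy': 189.67088297962476, 'rvec': array([ 2.20501788, -1.99929599,  0.21951286]), 'tvec': array([-0.2266593,  0.5072715,  0.8258363])}
{'fx': 408.63552729060115, 'fy': 408.63552729060115, 'cx': 257.1684464004722, 'cy': 188.09607614895046, 'rvec': array([ 0.78142588, -2.71694589,  0.90966901]), 'tvec': array([0.34714078, 0.3335652 , 0.67768537])}
{'time_s': 0.1, 'qpos': array([ 1.19942054e+00,  3.00397812e-01,  1.52149270e+00,  7.67199738e-06,
        1.32068823e+00, -6.65829211e-02]), 'joint_vel': array([ 0.00043849, -0.00096018, -0.00028579, -0.00113174, -0.00142229,
       -0.00050547]), 'tau': array([ 1.80835697e-03, -5.32648551e+01, -3.53283763e+01,  7.09562330e-02,
        2.35064118e-02, -6.02958153e-05]), 'ee_pos': array([0.16496393, 0.52444571, 0.20496392]), 'eef_rot': array([-3.14060924e+00, -7.30231761e-05,  2.83679785e+00]), 'force': array([-0.65399936, -0.88552559, -0.6032604 ]), 'moment': array([-0.04515036, -0.03234841,  0.01623303]), 'grip_width': 0.09405324775518874}
```

View pics/top0.png

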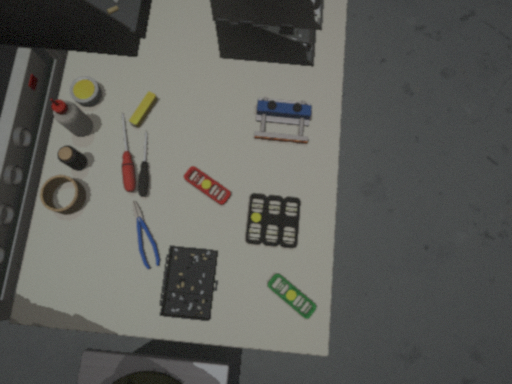

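View pics/sc0.png

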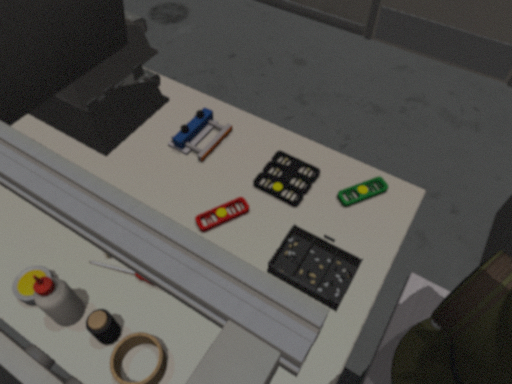

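The top view shows the row at about (273,220), with the marked frame on its left (dot at 256,217). The anvil bar is at about (281,137) and the gauge block at (284,108). Red and green decoys lie at (208,185) and (292,295). Next I'll measure these at subpixel precision.

```bash
python3 - <<'E'
from h import *
im=cv2.imread('pics/top0.png'); i=ctrl.camera_info('top')
c=im[80:260,230:330]; 
hsv=cv2.cvtColor(im,cv2.COLOR_BGR2HSV)
def roi(m,r):
    o=np.zeros_like(m); o[r[0]:r[1],r[2]:r[3]]=m[r[0]:r[1],r[2]:r[3]]; return o
dot=roi(cv2.inRange(hsv,(20,120,80),(35,255,255)),(190,250,240,305))
ys,xs=np.nonzero(dot); print('dot',xs.mean(),ys.mean(),len(xs),pix2w(i,[(xs.mean(),ys.mean())],.018))
g=cv2.cvtColor(im,cv2.COLOR_BGR2GRAY)
blk=roi(cv2.inRange(g,0,75),(185,255,238,308))
blk=cv2.morphologyEx(blk,cv2.MORPH_CLOSE,np.ones((9,9)))
ct=max(cv2.findContours(blk,0,2)[0],key=cv2.contourArea)
b=cv2.boxPoints(cv2.minAreaRect(ct)); w=pix2w(i,b,.012); print('row',b,w,np.linalg.norm(np.diff(w,axis=0),axis=1), w.mean(0))
blue=roi(cv2.inRange(hsv,(100,120,40),(130,255,255)),(90,125,245,320))
ct=max(cv2.findContours(blue,0,2)[0],key=cv2.contourArea)
b=cv2.boxPoints(cv2.minAreaRect(ct)); w=pix2w(i,b,.035); print('blue',b,w,np.linalg.norm(np.diff(w,axis=0),axis=1))
R=cv2.Rodrigues(i['rvec'])[0]; print('cam',-R.T@i['tvec'])
print(cv2.projectPoints(np.array([[.165,.525,.205],[0,0,0],[.5,0,0]]),i['rvec'],i['tvec'],np.array([[i['fx'],0,i['cx']],[0,i['fy'],i['cy']],[0,0,1]]),None)[0])
cv2.imwrite('pics/crop.png',cv2.resize(im[85:255,225:325],None,fx=3.5,fy=3.5,interpolation=cv2.INTER_CUBIC)*1)
E
```

```text
dot 255.63855421686748 217.0120481927711 83 [[ 0.47232637 -0.18785092  0.018     ]]
row [[244.80943 242.84235]
 [249.99059 192.75766]
 [300.8941  198.02353]
 [295.71295 248.10822]] [[ 0.41227023 -0.1691235   0.012     ]
 [ 0.52842512 -0.1693465   0.012     ]
 [ 0.52757254 -0.2878288   0.012     ]
 [ 0.41171821 -0.28444365  0.012     ]] [0.11615511 0.11848536 0.11590377] [ 0.46999653 -0.22768561  0.012     ]
blue [[272.7787   112.43443 ]
 [273.65576  102.786896]
 [309.7213   106.06558 ]
 [308.84424  115.71312 ]] [[ 0.72213571 -0.20437612  0.035     ]
 [ 0.74678473 -0.20432702  0.035     ]
 [ 0.74690605 -0.29031125  0.035     ]
 [ 0.72229494 -0.28988468  0.035     ]] [0.02464907 0.08598432 0.02461481]
cam [ 0.3395145  -0.19157818  0.91582319]
[[[-182.32619608  339.89189323]]

 [[ 143.61966957  434.16890664]]

 [[ 176.85605199  198.70125525]]]
```

View pics/crop.png

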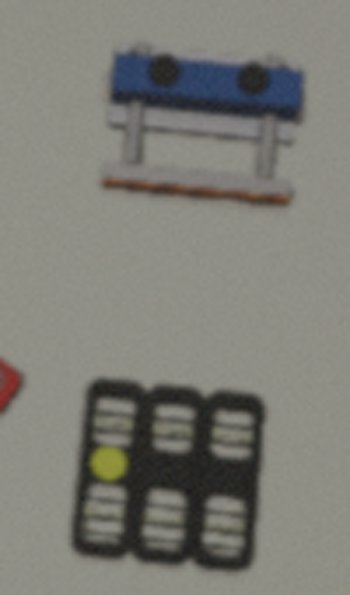

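```bash
python3 - <<'E'
from h import *
i=ctrl.camera_info('top')
a=pix2w(i,[(254.1,137.6),(307.9,143)],.012); print('anvil',a,np.degrees(np.arctan2(*(a[0]-a[1])[:2])))
print('items z0', pix2w(i,[(45,60),(5,285),(30,150),(50,50),(0,300),(290,277),(270,280)],0))
j=ctrl.camera_info('scene'); R=cv2.Rodrigues(j['rvec'])[0]; print('scene cam',-R.T@j['tvec'],'axis',R[2])
# beam upper edge at various heights
for z in (0,.15,.3): print(z,pix2w(j,[(5,130),(320,300),(285,350),(5,160)],z))
im,k=snap('wrist','w0'); R=cv2.Rodrigues(k['rvec'])[0]; print('wrist',-R.T@k['tvec'],R, k['fx'])
E
```

```text
anvil [[ 0.6635898  -0.16580516  0.012     ]
 [ 0.66271301 -0.29489016  0.012     ]] 0.3891693326438009
items z0 [[ 0.82177957  0.38118961  0.        ]
 [ 0.26782009  0.35471893  0.        ]
 [ 0.58362969  0.36741163  0.        ]
 [ 0.85065602  0.37438221  0.        ]
 [ 0.23497981  0.35831032  0.        ]
 [ 0.34716921 -0.27768301  0.        ]
 [ 0.33624412 -0.23350864  0.        ]]
scene cam [0.22186866 0.30501308 0.74079096] axis [ 0.31636429 -0.51134645 -0.79902343]
0 [[ 1.15337539e+00  1.49371908e-02  1.11022302e-16]
 [ 2.75300616e-01 -8.55173827e-03  0.00000000e+00]
 [ 2.86173713e-01  1.05344506e-01  0.00000000e+00]
 [ 1.06881086e+00  8.01869925e-02  0.00000000e+00]]
0.15 [[0.96475807 0.07367358 0.15      ]
 [0.26448138 0.05494083 0.15      ]
 [0.27315282 0.14577465 0.15      ]
 [0.89731669 0.12571119 0.15      ]]
0.3 [[0.77614074 0.13240996 0.3       ]
 [0.25366214 0.11843341 0.3       ]
 [0.26013193 0.1862048  0.3       ]
 [0.72582252 0.17123539 0.3       ]]
wrist [0.09758218 0.54622793 0.38361003] [[ 0.29816131  0.95451264 -0.0023336 ]
 [ 0.92439865 -0.28814358  0.2499208 ]
 [ 0.23788015 -0.07667389 -0.96826347]] 297.3186396354542
```

View pics/w0.png

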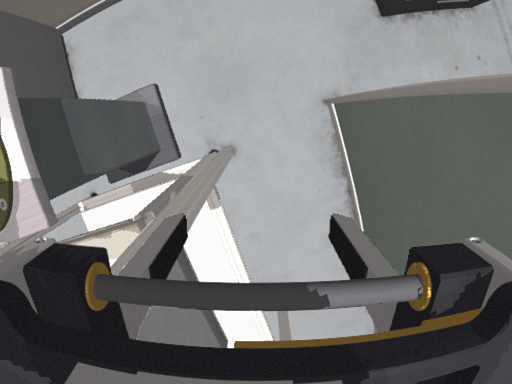

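The wrist view shows a post and panel structure left of the gripper, starting at about (225,150). I need to know how high the raised beam in the scene view is before crossing it, so I'll view brightened crops of both.

```bash
python3 - <<'E'
import cv2,numpy as np
f=lambda x:np.uint8(255*(x/255.)**.55)
s=cv2.imread('pics/sc0.png')[60:384,0:400]; t=cv2.imread('pics/top0.png')[0:384,0:140]
S=cv2.resize(f(s),(560,454)); T=cv2.resize(f(t),(165,454))
cv2.imwrite('pics/cmp.png',np.hstack([S,T]))
E
```

```text
(no output)
```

View pics/cmp.png

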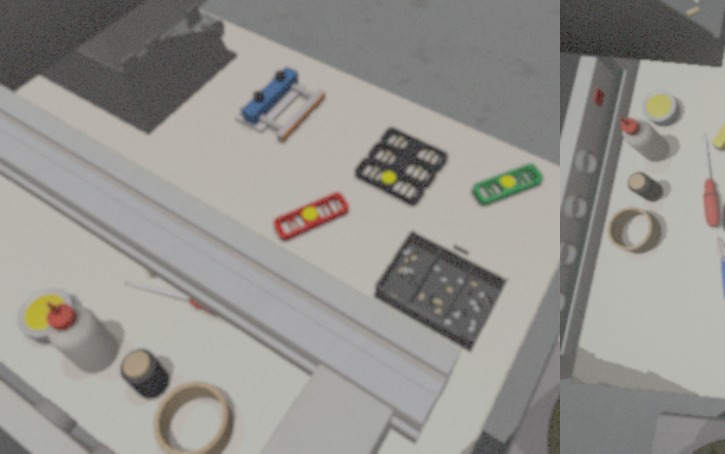

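The beam runs along x and sits high: the scene camera sees it but the top camera doesn't, which puts it above roughly z = 0.38 at y of about 0.2. Before crossing, I'll go straight up and tilt so the wrist camera can see it.

Call:
move_arm(
  targets=[
    [0,0,-0.04,0.2,0,0],
    [0,0,-0.08,0.4,0,0],
    [0,0,-0.12,0.6,0,0],
    [0,0,-0.16,0.8,0,0],
    [0,0,-0.2,1,0,0],
  ],
)

```text
time_s: 0.57
ee_pos: [0.1652, 0.5249, 0.3776]
eef_rot: [-2.648, 0.0, 2.837]
force: [-0.4, -0.2, 1.0]
grip_width: 0.0938
```

```bash
python3 - <<'E'
from h import *
im,k=snap('wrist','w1'); R=cv2.Rodrigues(k['rvec'])[0]; o=ctrl.get_obs(); print(o['ee_pos'],o['eef_rot'],o['force'],o['qpos'],o['time_s'])
E
```

```text
[0.1652961  0.52495242 0.38217787] [-2.63979167e+00  5.35597694e-05  2.83667957e+00] [ 0.35206991 -0.47781389  2.58972796] [ 1.21198424  0.57945641  0.80370068 -0.03362595  2.25934427 -0.06861038] 0.6167
```

View pics/w1.png

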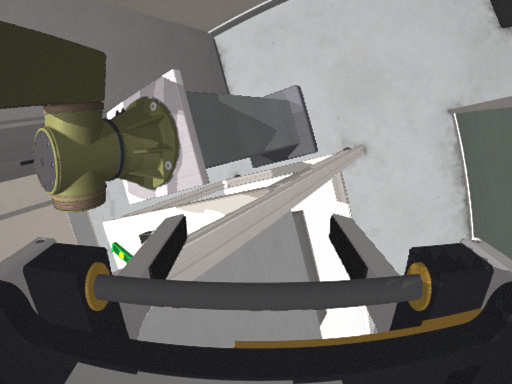

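```bash
cat >> h.py <<'E'
def wray(k,u,v):
    R=cv2.Rodrigues(np.array(k['rvec'],float))[0]; x=np.array([(u-k['cx'])/k['fx'],(v-k['cy'])/k['fy']]); r=np.hypot(*x)
    d=np.r_[x/r*np.sin(r),np.cos(r)]; return -R.T@k['tvec'],R.T@d
def wproj(k,P):
    R=cv2.Rodrigues(np.array(k['rvec'],float))[0]; p=R@np.array(P)+k['tvec']; th=np.arctan2(np.hypot(p[0],p[1]),p[2]); q=p[:2]/np.hypot(p[0],p[1])*th
    return np.round([k['cx']+k['fx']*q[0],k['cy']+k['fy']*q[1]])
E
python3 - <<'E'
from h import *
k=ctrl.camera_info('wrist'); j=ctrl.camera_info('scene')
def sray(u,v):
    R=cv2.Rodrigues(j['rvec'])[0]; return -R.T@j['tvec'],R.T@np.array([(u-j['cx'])/j['fx'],(v-j['cy'])/j['fy'],1])
def plane(a,b):
    c,d=sray(*a); _,e=sray(*b); return c,np.cross(d,e)
for nm,l in (('far',((5,123),(320,300))),('near',((0,185),(225,322)))):
    c,n=plane(*l)
    for uv in ((362,148),(345,150),(300,180),(250,210),(190,250),(200,262),(175,272)):
        o,d=wray(k,*uv); s=n@(c-o)/(n@d); print(nm,uv,o+d*s, 'z0',(o-d*o[2]/d[2])[:2])
print('nadir',wproj(k,wray(k,256,192)[0]+[0.001,0,-1]))
for z in (0,.1,.2,.3,.4,.5): print(z,[tuple(wproj(k,(x,y,z))) for x,y in ((.25,.4),(.25,.2),(.7,.2),(.25,-.4),(.23,.1+.2*z),(.7,.1+.2*z))])
E
```

```text
far (362, 148) [0.0306741  0.92503825 2.20717952] z0 [0.15375847 0.53317493]
far (345, 150) [0.01467491 1.15115388 2.74095438] z0 [0.15039047 0.50104134]
far (300, 180) [  8.89016655 -30.96499844 -73.19613167] z0 [0.1877678  0.39798125]
far (250, 210) [ 0.44376667 -0.46194439 -1.07282778] z0 [0.23070832 0.26418008]
far (190, 250) [ 0.33884964 -0.03707013 -0.06846564] z0 [0.31459254 0.03801153]
far (200, 262) [ 0.39669352 -0.05370159 -0.10878019] z0 [0.35083532 0.06095731]
far (175, 272) [0.35420814 0.01692779 0.05864668] z0 [ 0.38236375 -0.0578177 ]
near (362, 148) [-0.15398993  1.51295252  5.51862072] z0 [0.15375847 0.53317493]
near (345, 150) [-1.02147275  6.11456824 23.6673195 ] z0 [0.15039047 0.50104134]
near (300, 180) [ 0.37790461 -0.28726164 -1.59924629] z0 [0.1877678  0.39798125]
near (250, 210) [ 0.29939198  0.03009921 -0.34584768] z0 [0.23070832 0.26418008]
near (190, 250) [0.28104003 0.14186478 0.09470195] z0 [0.31459254 0.03801153]
near (200, 262) [0.32039592 0.1370647  0.07220526] z0 [0.35083532 0.06095731]
near (175, 272) [0.29951074 0.16213452 0.17257853] z0 [ 0.382363
[... 792 characters left out ...]
.float64(281.0)), (np.float64(128.0), np.float64(276.0)), (np.float64(216.0), np.float64(446.0)), (np.float64(36.0), np.float64(265.0)), (np.float64(112.0), np.float64(265.0)), (np.float64(203.0), np.float64(441.0))]
0.4 [(np.float64(161.0), np.float64(327.0)), (np.float64(79.0), np.float64(303.0)), (np.float64(190.0), np.float64(476.0)), (np.float64(11.0), np.float64(276.0)), (np.float64(69.0), np.float64(289.0)), (np.float64(183.0), np.float64(473.0))]
0.5 [(np.float64(77.0), np.float64(385.0)), (np.float64(22.0), np.float64(332.0)), (np.float64(160.0), np.float64(507.0)), (np.float64(-15.0), np.float64(287.0)), (np.float64(15.0), np.float64(319.0)), (np.float64(160.0), np.float64(507.0))]
```

```bash
python3 - <<'E'
from h import *
k=ctrl.camera_info('wrist')
R0=np.array([[ 0.29816131,0.95451264,-0.0023336],[0.92439865,-0.28814358,0.2499208],[0.23788015,-0.07667389,-0.96826347]]); c0=np.array([0.09758218,0.54622793,0.38361003])
k0=dict(k); k0['rvec']=cv2.Rodrigues(R0)[0].ravel(); k0['tvec']=-R0@c0
def tri(a,b):
    o,d=wray(k0,*a); p,e=wray(k,*b)
    s=np.linalg.lstsq(np.c_[d,-e],p-o,rcond=None)[0]; return o+s[0]*d,p+s[1]*e
for nm,a,b in (('postbaseR',(232,148),(365,148)),('postbaseL',(216,153),(347,150)),('cartcorner',(155,85),(298,87)),('cartcorner2',(180,157),(315,150)),('benchedge',(215,190),(345,178))): print(nm,*tri(a,b))
print('cams',c0,wray(k,256,192)[0])
for uv in ((347,150),(365,148),(190,230),(200,262)):
    o,d=wray(k,*uv); print(uv,np.degrees(np.arctan2(d[1],d[0])),d)
for uv in ((216,153),(232,148),(110,270),(165,220)):
    o,d=wray(k0,*uv); print('w0',uv,np.degrees(np.arctan2(d[1],d[0])),d)
import glob
a=cv2.imread('pics/w0.png')[60:300,0:300]; b=cv2.imread('pics/w1.png')[60:300,80:400]
cv2.imwrite('pics/ww.png',np.hstack([cv2.resize(a,None,fx=1.29,fy=1.6),cv2.resize(b,None,fx=1.25,fy=1.6)]))
E
```

```text
postbaseR [ 0.20218964  0.3983483  -0.84384909] [ 0.20386652  0.39737553 -0.84358899]
postbaseL [ 0.17656453  0.38010839 -0.54920272] [ 0.17922524  0.37839495 -0.5486723 ]
cartcorner [-0.09138547  0.27041109 -0.51244212] [-0.09403315  0.27012618 -0.51179605]
cartcorner2 [ 0.14513258  0.29761034 -0.4351505 ] [ 0.14842378  0.29489351 -0.43413439]
benchedge [ 0.27640887  0.35255033 -0.48054323] [ 0.2708163   0.36218546 -0.48386002]
cams [0.09758218 0.54622793 0.38361003] [0.12371469 0.62882523 0.53875259]
(347, 150) -77.50185462533753 [ 0.04968415 -0.22414505 -0.97328849]
(365, 148) -70.89885235773713 [ 0.05709334 -0.16486504 -0.98466231]
(190, 230) -76.6030398855125 [ 0.17006965 -0.71404572 -0.67912814]
(200, 262) -68.20089892202277 [ 0.27865735 -0.69672477 -0.66100278]
w0 (216, 153) -64.57101988181496 [ 0.08307152 -0.17472009 -0.98110754]
w0 (232, 148) -54.725078952996206 [ 0.08430969 -0.11918542 -0.98928596]
w0 (110, 270) -62.94805718338122 [ 0.30075721 -0.58894872 -0.75012299]
w0 (165, 220) -59.74825128757685 [ 0.2304819  -0.39518612 -0.88921652]
```

View pics/ww.png

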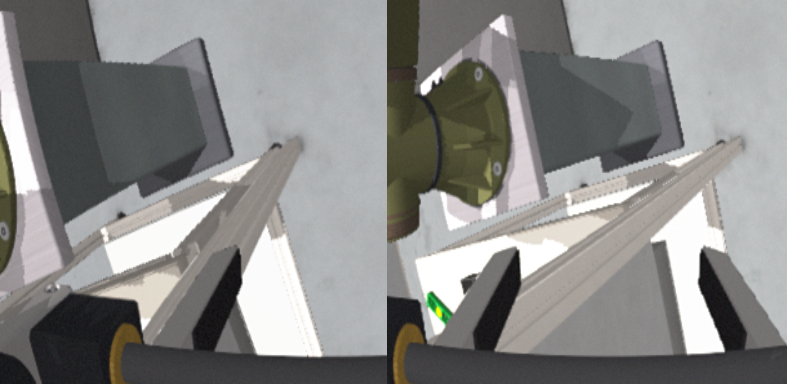

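Call:
move_arm(
  targets=[
    [0,-0.02,-0.035,0,0,0],
    [0,-0.04,-0.069,0,0,0],
    [0,-0.06,-0.104,0,0,0],
    [0,-0.08,-0.139,0,0,0],
    [0,-0.1,-0.173,0,0,0],
  ],
)

```text
time_s: 1.03
ee_pos: [0.1586, 0.5033, 0.5436]
eef_rot: [-2.649, -0.0, 2.837]
force: [-3.5, -7.6, 11.3]
grip_width: 0.0939
```

Call:
move_arm(
  targets=[
    [0,-0.02,-0.035,0,0,0],
    [0,-0.04,-0.069,0,0,0],
    [0,-0.05,-0.087,0,0,0],
    [0,-0.05,-0.087,0,0,0],
    [0,-0.05,-0.087,0,0,0],
  ],
)

```text
time_s: 1.45
ee_pos: [0.1438, 0.4565, 0.5983]
eef_rot: [-2.668, 0.0, 2.837]
force: [-0.7, 0.2, 0.5]
grip_width: 0.0939
```

```bash
python3 - <<'E'
from h import *
im,k=snap('wrist','w2'); R=cv2.Rodrigues(k['rvec'])[0]; o=ctrl.get_obs(); print(o['ee_pos'],o['eef_rot'],o['force'],o['qpos'],o['time_s'])
im,k=snap('scene','sc2')
cv2.imwrite('pics/v2.png',np.hstack([cv2.imread('pics/w2.png'),cv2.imread('pics/sc2.png')[:,:280]]))
E
```

```text
[0.1439194  0.45686012 0.59774845] [-2.66672121e+00  2.48965334e-04  2.83720398e+00] [-0.426064    0.8616203   0.30020036] [ 1.20511932  0.60440389  0.23572029 -0.07873168  2.77452602 -0.12791409] 1.5
```

View pics/v2.png

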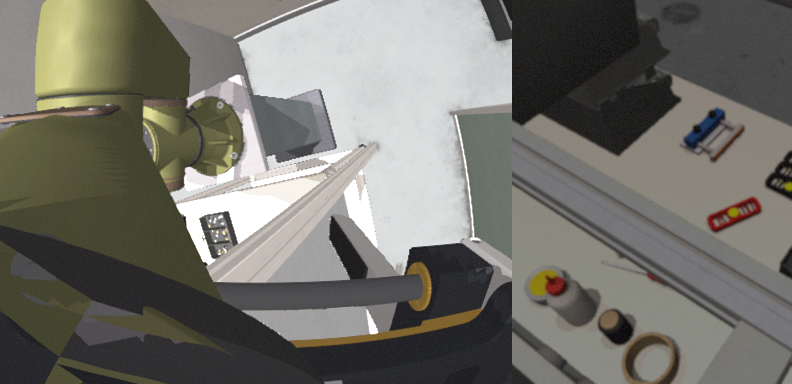

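```bash
python3 - <<'E'
from h import *
k=ctrl.camera_info('wrist'); print('cam',wray(k,256,192)[0])
for z in (-.8,0,.2,.3,.4,.5,.6): print(z,'post',wproj(k,(.2,.39,z)),'beam',[tuple(map(int,wproj(k,(x,.1+.25*z,z)))) for x in (.25,.4,.7)])
print('organiser(.33,-.03,0)',wproj(k,(.33,-.03,0)))
j=ctrl.camera_info('scene')
K=np.array([[j['fx'],0,j['cx']],[0,j['fy'],j['cy']],[0,0,1]])
P=lambda p:cv2.projectPoints(np.array([p],float),j['rvec'],j['tvec'],K,None)[0].ravel().round()
for z in (-.8,0,.2,.3,.4,.5): print(z,P((.2,.39,z)))
# w2 rays along line right edge & gray-edge
for uv in ((250,265),(220,275),(372,148),(335,180),(355,200),(380,330)):
    o,d=wray(k,*uv); print(uv,[tuple((o+d*(z-o[2])/d[2]).round(3)[:2]) for z in (0,.2,.4)])
E
```

```text
cam [0.10121012 0.55729213 0.75581009]
-0.8 post [375. 145.] beam [(292, 173), (299, 198), (311, 246)]
0 post [347. 172.] beam [(257, 207), (270, 253), (292, 330)]
0.2 post [329. 189.] beam [(236, 227), (253, 283), (282, 370)]
0.3 post [314. 202.] beam [(221, 242), (241, 304), (274, 395)]
0.4 post [293. 222.] beam [(200, 262), (226, 332), (266, 425)]
0.5 post [259. 251.] beam [(172, 289), (205, 366), (255, 458)]
0.6 post [204. 299.] beam [(131, 326), (178, 411), (242, 496)]
organiser(.33,-.03,0) [230. 236.]
-0.8 [246. 532.]
0 [235. 575.]
0.2 [227. 608.]
0.3 [219. 637.]
0.4 [206. 688.]
0.5 [178. 797.]
(250, 265) [(np.float64(0.439), np.float64(0.012)), (np.float64(0.349), np.float64(0.156)), (np.float64(0.26), np.float64(0.301))]
(220, 275) [(np.float64(0.474), np.float64(-0.129)), (np.float64(0.375), np.float64(0.053)), (np.float64(0.277), np.float64(0.234))]
(372, 148) [(np.float64(0.155), np.float64(0.467)), (np.float64(0.141), np.float64(0.491)), (np.float64(0.126), np.float64(0.515))]
(335, 180) [(np.float64(0.215), np.float64(0.352)), (np.float64(0.185), np.float64(0.406)), (np.float64(0.155), np.float64(0.461))]
(355, 200) [(np.float64(0.278), np.float64(0.393)), (np.float64(0.231), np.float64(0.437)), (np.float64(0.184), np.float64(0.48))]
(380, 330) [(np.float64(0.703), np.float64(0.404)), (np.float64(0.543), np.float64(0.444)), (np.float64(0.384), np.float64(0.485))]
```

```bash
python3 - <<'E'
from h import *
from scipy.optimize import least_squares as LS
D=[((.300398,1.521493,1.320688),(.164964,.524446,.204964)),((.579456,.803701,2.259344),(.165296,.524952,.382178)),((.604404,.23572,2.774526),(.143919,.45686,.597748))]
def fk(p,q):
    L1,L2,L3,d1=p; a,b,c=q[0],q[0]+q[1],sum(q)
    return np.array([L1*np.sin(a)+L2*np.sin(b)+L3*np.sin(c),d1+L1*np.cos(a)+L2*np.cos(b)+L3*np.cos(c)])
f=lambda p:np.concatenate([fk(p,q)-[np.hypot(*x[:2]),x[2]] for q,x in D])
s=LS(f,[.4,.4,.3,.3]);p=s.x;print(p,s.fun)
for r,z in ((.3,.1),(.3,.2),(.33,.1),(.42,.05),(.6,.01)):
    q=LS(lambda q:np.r_[fk(p,q)-[r,z],sum(q)-np.pi],[-.3,2.2,1.2]).x
    print(r,z,q.round(3),'elbow',p[0]*np.sin(q[0]),p[3]+p[0]*np.cos(q[0]),'wristz',z+p[2])
E
```

```text
[0.38264781 0.45280169 0.19341532 0.14847694] [ 0.00185836  0.00310497  0.01113631  0.00129567 -0.01245329 -0.00440064]
0.3 0.1 [-0.243  2.338  1.047] elbow -0.0921040769022605 0.5198745525572213 wristz 0.29341531940000254
0.3 0.2 [-0.371  2.191  1.322] elbow -0.13882357209558366 0.5050542294565721 wristz 0.3934153194000025
0.33 0.1 [-0.152  2.264  1.03 ] elbow -0.05808801567463178 0.5266900149488098 wristz 0.29341531940000254
0.42 0.05 [0.173 2.07  0.898] elbow 0.06574748501133544 0.5254339877336005 wristz 0.24341531940000255
0.6 0.01 [0.63  1.537 0.974] elbow 0.22535768353337135 0.45772322013222067 wristz 0.20341531940000254
```

The wall and corner post (about x 0.2, y 0.39) stand between the arm and the work, and an overhead beam runs inside it. The safe route is to retract to r of about 0.31, turn the gripper tangential, and swing round in front of the post.

```bash
cat >> h.py <<'E'
from scipy.spatial.transform import Rotation as Ro
def plan(p1,yaw1,p0=None,e0=None):
    o=ctrl.get_obs(); p0=o['ee_pos'] if p0 is None else np.array(p0); R0=Ro.from_euler('xyz',o['eef_rot'] if e0 is None else e0)
    R1=Ro.from_euler('xyz',[np.pi,0,yaw1]); t=R0.inv().apply(np.array(p1)-p0); a=np.degrees((R0.inv()*R1).as_rotvec())/30
    print('shift',t.round(4),np.linalg.norm(t).round(3),'turn',a.round(3)); return t,a
E
python3 - <<'E'
from h import *
plan((.05,.31,.15),2.837)
E
```

```text
shift [0.0457 0.0549 0.4747] 0.48 turn [-0.909  0.     0.   ]
```

Call:
move_arm(
  targets=[
    [0.004,0.005,0.041,-0.18,0,0],
    [0.008,0.01,0.08,-0.36,0,0],
    [0.012,0.014,0.12,-0.54,0,0],
    [0.016,0.019,0.16,-0.72,0,0],
    [0.019,0.024,0.2,-0.91,0,0],
  ],
)

```text
time_s: 1.97
ee_pos: [0.128, 0.4323, 0.5121]
eef_rot: [-2.953, 0.003, 2.839]
force: [0.5, 0.2, 0.7]
grip_width: 0.0939
```

```bash
python3 - <<'E'
from h import *
o=ctrl.get_obs();print(o['ee_pos'],o['eef_rot'],o['qpos'])
plan((.05,.31,.15),2.837)
E
```

```text
[0.12798133 0.43228211 0.51211475] [-2.95279465e+00  2.80096187e-03  2.83944398e+00] [ 1.20996606  0.17274802  0.99276451 -0.01659182  2.16433919 -0.06639787]
shift [ 0.0391 -0.0695  0.3818] 0.39 turn [-0.361  0.006  0.004]
```

Call:
move_arm(
  targets=[
    [0.004,-0.007,0.04,-0.1,0,0],
    [0.008,-0.014,0.078,-0.2,0,0],
    [0.012,-0.021,0.117,-0.3,0,0],
    [0.016,-0.028,0.156,-0.36,0,0],
    [0.02,-0.035,0.195,-0.36,0,0],
  ],
)

```text
time_s: 2.38
ee_pos: [0.0904, 0.3728, 0.3396]
eef_rot: [3.141, 0.003, 2.84]
force: [-0.1, 0.7, 1.1]
grip_width: 0.094
```

```bash
python3 - <<'E'
from h import *
o=ctrl.get_obs();print(o['ee_pos'],o['eef_rot'],o['qpos'])
plan((.05,.31,.12),2.837)
E
```

```text
[0.09037891 0.37275674 0.3395931 ] [3.14054882e+00 3.01032854e-03 2.83957714e+00] [ 1.23946882 -0.15811596  1.70431549 -0.00297926  1.5942614  -0.02938515]
shift [ 0.0205 -0.0722  0.2195] 0.232 turn [0.002 0.006 0.005]
```

Call:
move_arm(
  targets=[
    [0.004,-0.013,0.039,0,0,0],
    [0.007,-0.026,0.078,0,0,0],
    [0.011,-0.039,0.117,0,0,0],
    [0.015,-0.052,0.156,0,0,0],
    [0.019,-0.065,0.195,0,0,0],
  ],
  fingers=-1,
)

```text
time_s: 2.8
ee_pos: [0.0534, 0.3158, 0.1446]
eef_rot: [-3.139, 0.003, 2.84]
force: [0.2, 1.9, -0.5]
grip_width: 0.0638
```

```bash
python3 - <<'E'
from h import *
o=ctrl.get_obs();print(o['ee_pos'],o['eef_rot'],o['qpos'],o['grip_width'])
q1=o['qpos'][0]
# target: same place, tool y relative to arm plane 85deg; tool-y angle = yaw-90deg
plan((.05,.31,.10),np.radians(81+85+90))
E
```

```text
[0.05341814 0.31576007 0.14455876] [-3.13904915e+00  3.05991153e-03  2.83953028e+00] [ 1.29122592 -0.16678346  2.16910912 -0.00330093  1.14188074  0.02387259] 0.06380482902648402
shift [ 0.0017 -0.0064  0.0446] 0.045 turn [-8.00e-03  1.00e-03 -3.11e+00]
```

Call:
move_arm(
  targets=[
    [0,-0.004,0.01,0,0,-0.2],
    [0,-0.008,0.02,0,0,-0.4],
    [0,-0.012,0.03,0,0,-0.6],
    [0,-0.016,0.04,0,0,-0.8],
    [0,-0.016,0.04,0,0,-1],
  ],
)

```text
time_s: 3.22
ee_pos: [0.0488, 0.2999, 0.1047]
eef_rot: [-3.135, -0.0, -2.915]
force: [-0.4, -0.5, 0.2]
grip_width: 0.0305
```

Call:
move_arm(
  targets=[
    [0,0,0,0,0,-0.2],
    [0,0,0,0,0,-0.4],
    [0,0,0,0,0,-0.6],
    [0,0,0,0,0,-0.75],
    [0,0,0,0,0,-0.75],
  ],
)

```text
time_s: 3.63
ee_pos: [0.0492, 0.3012, 0.1062]
eef_rot: [-3.137, -0.001, -2.524]
force: [-0.3, -0.4, 0.4]
grip_width: 0.001
```

```bash
python3 - <<'E'
from h import *
o=ctrl.get_obs();print(o['ee_pos'],o['eef_rot'],o['qpos'],o['force'])
for az,yaw in ((62,205),(45,200),(25,190),(0,180),(-20,180)):
    a=np.radians(az); print(az,end=' '); plan((.305*np.cos(a),.305*np.sin(a),.10),np.radians(yaw))
E
```

```text
[0.0491859 0.301248  0.1062215] [-3.13712210e+00 -7.49765797e-04 -2.52356945e+00] [ 1.29145746 -0.14029438  2.24894881 -0.00351753  1.03631519 -0.89556682] [-0.34499039 -0.4116411   0.39497911]
62 shift [-0.0581 -0.0805  0.0065] 0.099 turn [-0.009 -0.001  0.347]
45 shift [-0.0861 -0.1662  0.0069] 0.187 turn [-0.009 -0.     0.514]
25 shift [-0.0853 -0.2721  0.0074] 0.285 turn [-0.009  0.     0.847]
0 shift [-0.0339 -0.3937  0.008 ] 0.395 turn [-9.00e-03  1.00e-03  1.18e+00]
-20 shift [ 0.0415 -0.4681  0.0083] 0.47 turn [-9.00e-03  1.00e-03  1.18e+00]
```

Call:
move_arm(
  targets=[
    [-0.025,-0.035,0,0,0,0.1],
    [-0.048,-0.065,0,0,0,0.2],
    [-0.064,-0.098,0,0,0,0.3],
    [-0.076,-0.133,0,0,0,0.4],
    [-0.086,-0.166,0,0,0,0.5],
  ],
)

```text
time_s: 4.05
ee_pos: [0.2165, 0.2141, 0.1072]
eef_rot: [-3.138, 0.001, -2.795]
force: [0.6, 0.8, -0.5]
grip_width: 0.0005
```

```bash
python3 - <<'E'
from h import *
o=ctrl.get_obs();print(o['ee_pos'],o['eef_rot'],o['qpos'],o['force'])
for az,yaw in ((35,195),(25,190),(12,185),(0,180)):
    a=np.radians(az); print(az,end=' '); plan((.305*np.cos(a),.305*np.sin(a),.10),np.radians(yaw))
E
```

```text
[0.21648227 0.21413315 0.10719717] [-3.13820362e+00  8.84486623e-04 -2.79480902e+00] [ 0.66258232 -0.1464001   2.25135305 -0.00406147  1.03685512 -1.25292875] [ 0.59074714  0.81477846 -0.478496  ]
35 shift [-0.018  -0.0482  0.0074] 0.052 turn [-0.006  0.002  0.162]
25 shift [-0.0274 -0.1005  0.0076] 0.104 turn [-0.006  0.002  0.329]
12 shift [-0.0257 -0.1695  0.0078] 0.172 turn [-0.006  0.003  0.496]
0 shift [-0.0105 -0.2314  0.008 ] 0.232 turn [-0.006  0.003  0.662]
```

Clear, with no contact force. Continuing the swing.

Call:
move_arm(
  targets=[
    [-0.013,-0.037,0,0,0,0.13],
    [-0.022,-0.075,0,0,0,0.26],
    [-0.027,-0.113,0,0,0,0.38],
    [-0.027,-0.152,0,0,0,0.5],
    [-0.023,-0.19,0,0,0,0.66],
  ],
)

```text
time_s: 4.47
ee_pos: [0.3029, 0.0433, 0.1079]
eef_rot: [-3.139, 0.002, -3.141]
force: [1.5, 0.8, 0.2]
grip_width: 0.0004
```

```bash
python3 - <<'E'
from h import *
o=ctrl.get_obs();print(o['ee_pos'],o['eef_rot'],o['qpos'],o['force'])
plan((.37,-.188,.10),np.pi)
E
```

```text
[0.30288367 0.04325042 0.10790678] [-3.13909073e+00  2.07732102e-03 -3.14073323e+00] [ 0.02419581 -0.14553319  2.24868581 -0.00296276  1.03642358 -1.54595097] [1.51698355 0.78854191 0.16511596]
shift [-0.0669 -0.2313  0.0086] 0.241 turn [-0.005  0.004  0.002]
```

Call:
move_arm(
  targets=[
    [-0.012,-0.039,0,0,0,0],
    [-0.024,-0.078,0,0,0,0],
    [-0.036,-0.117,0,0,0,0],
    [-0.048,-0.156,0,0,0,0],
    [-0.058,-0.195,0,0,0,0],
  ],
)

```text
time_s: 4.88
ee_pos: [0.3618, -0.1517, 0.1083]
eef_rot: [-3.14, 0.002, -3.139]
force: [0.5, 0.8, 0.4]
grip_width: 0.0006
```

Call:
move_arm(
  targets=[
    [-0.007,-0.032,0,0,0,0],
    [-0.007,-0.032,0,0,0,0],
    [-0.007,-0.032,0,0,0,0],
    [-0.007,-0.032,0,0,0,0],
    [-0.007,-0.032,0,0,0,0],
  ],
)

```text
time_s: 5.3
ee_pos: [0.3688, -0.1803, 0.1087]
eef_rot: [-3.14, 0.002, -3.135]
force: [-0.6, 0.1, -0.7]
grip_width: 0.0006
```

```bash
python3 - <<'E'
from h import *
o=ctrl.get_obs();print(o['ee_pos'],o['eef_rot'],o['qpos'],o['force'])
im,k=snap('wrist','w3'); plan((.37,-.188,.008),np.pi)
for P in ((.412,-.1685,.018),(.412,-.2075,.018),(.529,-.1685,.018),(.529,-.2075,.018),(.4715,-.188,.018)): print(P,wproj(k,P))
E
```

```text
[ 0.36881627 -0.18033399  0.10865948] [-3.13951863e+00  1.88388345e-03 -3.13457413e+00] [-5.43522488e-01  1.04856512e-01  2.00214283e+00 -9.11148884e-04
  1.03190295e+00 -2.12086885e+00] [-0.5920137   0.10844145 -0.6706252 ]
shift [-0.0008 -0.0074  0.1009] 0.101 turn [-0.004  0.004  0.014]
(0.412, -0.1685, 0.018) [270. 232.]
(0.412, -0.2075, 0.018) [230. 232.]
(0.529, -0.1685, 0.018) [267. 324.]
(0.529, -0.2075, 0.018) [233. 323.]
(0.4715, -0.188, 0.018) [250. 283.]
```

View pics/w3.png

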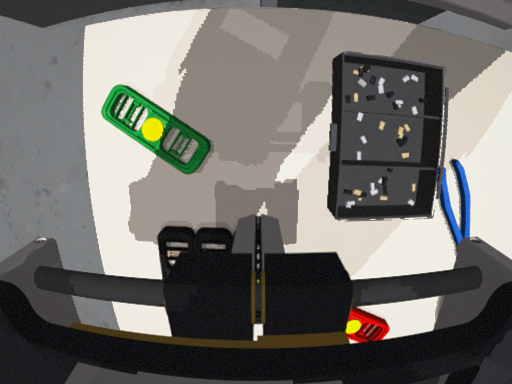

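The wrist view shows the two plain frames at columns 158-233 with their near edge at row 228. The fingers cover the marked frame, as expected, so y is about -0.187. Descending behind it.

Call:
move_arm(
  targets=[
    [0,-0.003,0.035,0,0,0.014],
    [0,-0.006,0.07,0,0,0.014],
    [0,-0.006,0.095,0,0,0.014],
    [0,-0.006,0.097,0,0,0.014],
    [0,-0.006,0.097,0,0,0.014],
  ],
)

```text
time_s: 5.77
ee_pos: [0.369, -0.1867, 0.0117]
eef_rot: [-3.14, 0.001, -3.141]
force: [-0.0, -0.4, 0.0]
grip_width: 0.0008
```

```bash
python3 - <<'E'
from h import *
o=ctrl.get_obs();print(o['ee_pos'],o['eef_rot'],o['force'])
E
```

```text
[ 0.36897521 -0.18670277  0.01171494] [-3.14030561e+00  5.10584483e-04 -3.14112741e+00] [-0.04958276 -0.4289389   0.04067918]
```

Call:
move_arm(
  targets=[
    [-0.01,0,0.002,0,0,0],
    [-0.02,0,0.002,0,0,0],
    [-0.025,0,0.002,0,0,0],
    [-0.029,0,0.002,0,0,0],
    [-0.033,0,0.002,0,0,0],
  ],
)

```text
time_s: 6.18
ee_pos: [0.4032, -0.1876, 0.0106]
eef_rot: [-3.139, 0.003, -3.141]
force: [0.3, 0.1, 0.4]
grip_width: 0.0004
```

Call:
move_arm(
  targets=[
    [-0.003,0,0,0,0,0],
    [-0.006,0,0,0,0,0],
    [-0.009,0,0,0,0,0],
    [-0.012,0,0,0,0,0],
    [-0.015,0,0,0,0,0],
  ],
)

```text
time_s: 6.6
ee_pos: [0.4176, -0.1876, 0.0101]
eef_rot: [-3.139, 0.002, 3.141]
force: [-0.3, 0.1, 0.7]
grip_width: 0.0001
```

```bash
python3 - <<'E'
from h import *
o=ctrl.get_obs();print(o['ee_pos'],o['eef_rot'],o['force'],o['time_s'])
im,i=snap('top','t4')
cv2.imwrite('pics/t4c.png',cv2.resize(im[85:265,205:345,::-1],None,fx=3.5,fy=3.3,interpolation=cv2.INTER_CUBIC))
E
```

```text
[ 0.41755492 -0.18763147  0.01008319] [-3.13912896e+00  2.33780927e-03  3.14121452e+00] [-0.33452019  0.11718954  0.74034452] 6.6
```

View pics/t4c.png

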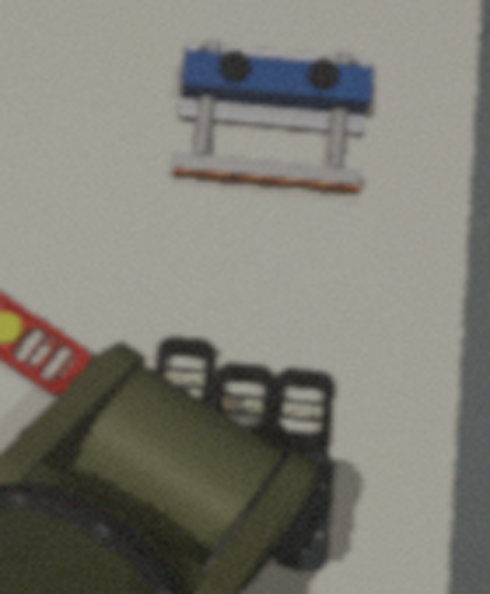

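The marked frame is moving out straight and the neighbours are still.

Call:
move_arm(
  targets=[
    [-0.01,0,0,0,0,0],
    [-0.02,0,0,0,0,0],
    [-0.03,0,0,0,0,0],
    [-0.04,0,0,0,0,0],
    [-0.05,0,0,0,0,0],
  ],
)

```text
time_s: 7.07
ee_pos: [0.4687, -0.1876, 0.0102]
eef_rot: [-3.139, 0.003, 3.141]
force: [-0.3, 0.2, 0.6]
grip_width: 0.0005
```

Call:
move_arm(
  targets=[
    [-0.01,0,0,0,0,0],
    [-0.02,0,0,0,0,0],
    [-0.03,0,0,0,0,0],
    [-0.04,0,0,0,0,0],
    [-0.048,0,0,0,0,0],
  ],
)

```text
time_s: 7.48
ee_pos: [0.5168, -0.1875, 0.0102]
eef_rot: [-3.139, 0.003, 3.142]
force: [0.1, -0.5, 0.1]
grip_width: 0.0004
```

```bash
cat > meas.py <<'E'
from h import *
import sys
o=ctrl.get_obs();print(o['ee_pos'],o['eef_rot'],o['force'],o['time_s'])
im,i=snap('top',sys.argv[1])
cv2.imwrite(f'pics/{sys.argv[1]}c.png',cv2.resize(im[85:265,205:345,::-1],None,fx=3.5,fy=3.3,interpolation=cv2.INTER_CUBIC))
E
python3 meas.py t5
```

```text
[ 0.51675108 -0.18752037  0.01023875] [-3.13898055e+00  2.74995079e-03  3.14157592e+00] [ 0.13281942 -0.49276635  0.05847103] 7.4833
```

View pics/t5c.png

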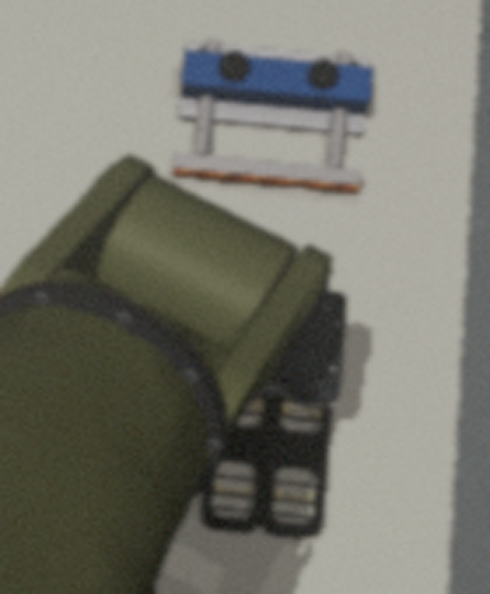

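Call:
move_arm(
  targets=[
    [-0.003,0,0,0,0,0],
    [-0.006,0,0,0,0,0],
    [-0.009,0,0,0,0,0],
    [-0.011,0,0,0,0,0],
    [-0.013,0,0,0,0,0],
  ],
)

```text
time_s: 7.95
ee_pos: [0.5285, -0.1877, 0.0104]
eef_rot: [-3.139, 0.002, 3.141]
force: [-0.6, 0.7, 0.6]
grip_width: 0.0004
```

Call:
move_arm(
  targets=[
    [-0.0005,0,0,0,0,0],
    [-0.001,0,0,0,0,0],
    [-0.0015,0,0,0,0,0],
    [-0.002,0,0,0,0,0],
    [-0.0025,0,0,0,0,0],
  ],
)

```text
time_s: 8.37
ee_pos: [0.5309, -0.1877, 0.0104]
eef_rot: [-3.139, 0.002, 3.141]
force: [-0.6, 0.7, 0.2]
grip_width: 0.0003
```

Call:
move_arm(
  targets=[
    [-0.0005,0,0,0,0,0],
    [-0.001,0,0,0,0,0],
    [-0.0015,0,0,0,0,0],
    [-0.002,0,0,0,0,0],
    [-0.0025,0,0,0,0,0],
  ],
)

```text
time_s: 8.78
ee_pos: [0.5334, -0.1877, 0.0104]
eef_rot: [-3.139, 0.002, 3.141]
force: [-0.2, 0.2, -0.5]
grip_width: 0.0
```

Call:
move_arm(
  targets=[
    [-0.0003,0,0,0,0,0],
    [-0.0006,0,0,0,0,0],
    [-0.0009,0,0,0,0,0],
    [-0.0012,0,0,0,0,0],
    [-0.0015,0,0,0,0,0],
  ],
)

```text
time_s: 9.2
ee_pos: [0.5349, -0.1877, 0.0104]
eef_rot: [-3.139, 0.003, 3.141]
force: [-0.2, -0.1, -0.5]
grip_width: 0.0003
```

Call:
move_arm(
  targets=[
    [-0.0003,0,0,0,0,0],
    [-0.0006,0,0,0,0,0],
    [-0.0009,0,0,0,0,0],
    [-0.0012,0,0,0,0,0],
    [-0.0015,0,0,0,0,0],
  ],
)

```text
time_s: 9.62
ee_pos: [0.5364, -0.1877, 0.0104]
eef_rot: [-3.139, 0.002, 3.141]
force: [-0.3, 0.1, 0.5]
grip_width: 0.0002
```

Call:
move_arm(
  targets=[
    [-0.0003,0,0,0,0,0],
    [-0.0006,0,0,0,0,0],
    [-0.0009,0,0,0,0,0],
    [-0.0011,0,0,0,0,0],
    [-0.0013,0,0,0,0,0],
  ],
)

```text
time_s: 10.03
ee_pos: [0.5377, -0.1877, 0.0104]
eef_rot: [-3.139, 0.002, 3.141]
force: [-0.1, -0.1, -0.2]
grip_width: 0.0006
```

Call:
move_arm(
  targets=[
    [-0.0003,0,0,0,0,0],
    [-0.0006,0,0,0,0,0],
    [-0.0009,0,0,0,0,0],
    [-0.0011,0,0,0,0,0],
    [-0.0013,0,0,0,0,0],
  ],
)

```text
time_s: 10.45
ee_pos: [0.5385, -0.1876, 0.0103]
eef_rot: [-3.139, 0.001, 3.141]
force: [-6.3, -0.3, 2.6]
grip_width: 0.0009
```

Contact at about 6 N. Holding with small increments from here.

Call:
move_arm(
  targets=[
    [0,0,0,0,0,0],
    [0,0,0,0,0,0],
    [-0.0001,0,0,0,0,0],
    [-0.0001,0,0,0,0,0],
    [-0.0001,0,0,0,0,0],
  ],
)

```text
time_s: 10.87
ee_pos: [0.5385, -0.1876, 0.0103]
eef_rot: [-3.139, 0.001, 3.141]
force: [-6.4, -0.2, 3.0]
grip_width: 0.0003
```

Call:
move_arm(
  targets=[
    [-0.0001,0,0,0,0,0],
    [-0.0001,0,0,0,0,0],
    [-0.0002,0,0,0,0,0],
    [-0.0002,0,0,0,0,0],
    [-0.0002,0,0,0,0,0],
  ],
)

```text
time_s: 11.28
ee_pos: [0.5385, -0.1876, 0.0103]
eef_rot: [-3.139, 0.001, 3.141]
force: [-7.6, -0.6, 4.5]
grip_width: 0.0004
```

Call:
move_arm(
  targets=[
    [-0.0001,0,0,0,0,0],
    [-0.0001,0,0,0,0,0],
    [-0.0001,0,0,0,0,0],
    [-0.0001,0,0,0,0,0],
    [-0.0001,0,0,0,0,0],
  ],
)

```text
time_s: 11.7
ee_pos: [0.5386, -0.1876, 0.0103]
eef_rot: [-3.139, 0.001, 3.141]
force: [-7.9, 0.1, 5.1]
grip_width: 0.0007
```

Call:
move_arm(
  targets=[
    [-0.0001,0,0,0,0,0],
    [-0.0001,0,0,0,0,0],
    [-0.0001,0,0,0,0,0],
    [-0.0001,0,0,0,0,0],
    [-0.0001,0,0,0,0,0],
  ],
)

```text
time_s: 12.12
ee_pos: [0.5386, -0.1876, 0.0103]
eef_rot: [-3.139, 0.0, 3.141]
force: [-8.1, -0.7, 4.9]
grip_width: 0.0006
```

Call:
move_arm(
  targets=[
    [0,0,0,0,0,0],
    [0,0,0,0,0,0],
    [0,0,0,0,0,0],
    [0,0,0,0,0,0],
    [0,0,0,0,0,0],
  ],
)

```text
time_s: 12.53
ee_pos: [0.5386, -0.1876, 0.0103]
eef_rot: [-3.14, 0.0, 3.141]
force: [-8.3, -0.3, 5.1]
grip_width: 0.0001
```

Call:
move_arm(
  targets=[
    [0,0,0,0,0,0],
    [0,0,0,0,0,0],
    [0,0,0,0,0,0],
    [0,0,0,0,0,0],
    [0,0,0,0,0,0],
  ],
)

```text
time_s: 12.95
ee_pos: [0.5386, -0.1876, 0.0103]
eef_rot: [-3.139, 0.0, 3.141]
force: [-8.1, 0.2, 4.6]
grip_width: 0.0006
```

The press held at 8.1-8.3 N for over 0.8 s. Backing off and lifting.

Call:
move_arm(
  targets=[
    [0.001,0,0,0,0,0],
    [0.003,0,0,0,0,0],
    [0.008,0,0,0,0,0],
    [0.015,0,0,0,0,0],
    [0.02,0,0,0,0,0],
  ],
)

```text
time_s: 13.37
ee_pos: [0.5187, -0.1876, 0.0102]
eef_rot: [-3.139, 0.002, 3.141]
force: [0.2, 0.7, -0.4]
grip_width: 0.0006
```

Call:
move_arm(
  targets=[
    [0,0,-0.03,0,0,0],
    [0,0,-0.06,0,0,0],
    [0,0,-0.1,0,0,0],
    [0.03,0.02,-0.12,0,0,0],
    [0.07,0.04,-0.12,0,0,0],
  ],
)

```text
time_s: 13.78
ee_pos: [0.4534, -0.1492, 0.134]
eef_rot: [-3.136, 0.01, 3.141]
force: [0.6, -0.1, 0.2]
grip_width: 0.0006
```

Call:
move_arm(
  targets=[
    [0.03,0.03,0,0,0,0],
    [0.06,0.06,0,0,0,0],
    [0.08,0.09,0,0,0,0],
    [0.1,0.12,0,0,0,0],
    [0.1,0.12,0,0,0,0],
  ],
)

```text
time_s: 14.2
ee_pos: [0.3487, -0.0257, 0.1293]
eef_rot: [-3.14, 0.002, -3.14]
force: [-0.7, -0.6, -0.6]
grip_width: 0.0003
```

```bash
python3 meas.py t6; python3 - <<'E'
from h import *
im=cv2.imread('pics/t6.png'); i=ctrl.camera_info('top'); hsv=cv2.cvtColor(im,cv2.COLOR_BGR2HSV)
m=cv2.inRange(hsv,(20,120,80),(35,255,255)); m[:,:235]=0;m[:,310:]=0;m[250:]=0
ys,xs=np.nonzero(m); print('dot',pix2w(i,[(xs.mean(),ys.mean())],.018),len(xs))
E
```

```text
[ 0.34872878 -0.02567919  0.12926875] [-3.13964645e+00  2.21932251e-03 -3.13989800e+00] [-0.71863987 -0.62871601 -0.63381865] 14.2
dot [[ 0.60720948 -0.18766345  0.018     ]] 77
```

View pics/t6c.png

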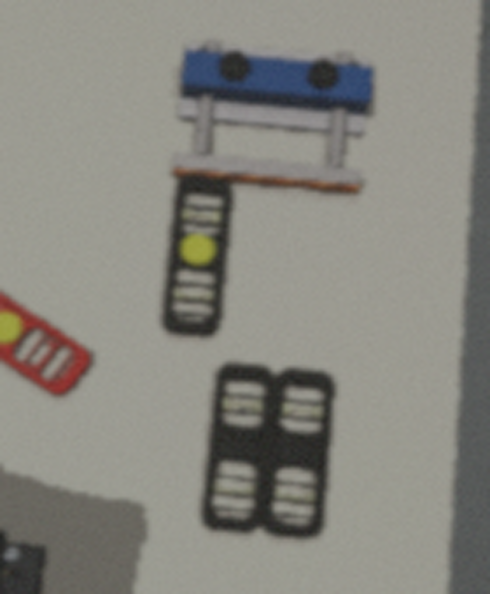

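The frame is straight at the anvil: the dot is at crop pixel (198,248) and the frame's far end is on the orange face. The plain frames haven't moved and the arm is clear. Handing in.

```bash
python3 -c "
from station import ctrl
print(ctrl.hand_in())"
```

```text
the job is handed in; nothing more can be done
None
```

The marked frame (left in the row) is at the anvil, and I handed the job in at about 14 s on the clock. `hand_in()` reports no verdict, so the result below rests on my own checks.

**Route:** I retracted the arm and swung it round a post that stood between it and the bench. I then lowered the closed fingers behind the marked frame and pushed it straight out.

**Press:** The force reading rose from 6.3 N to 8.1–8.3 N and stayed there for more than 0.8 s. The highest reading was 8.3 N, read only at the end of each move. I then backed off and lifted clear, and the force fell to noise level.

**Last top image:**
- **Marked frame:** its dot moved from (0.472, -0.188) to (0.607, -0.188). That is about 135 mm of travel, inside the 125–162 mm range and past the 120 mm needed beyond the plain frames.
- **Position:** by eye the frame lies straight with its end on the orange face. Its offset from the gauge's centre line is about 43 mm, against 55 mm allowed.
- **Plain frames:** they look unmoved to within about one pixel (roughly 2 mm). I judged this from the pictures and did not measure their pose again.

**What disagreed:**
- The wrist view put the row about 3 mm further to +y than the top view; I trusted the top view, and the push ran straight.
- The press also showed about 5 N upward on the tool, probably friction at the fingertip.
- I viewed 11 pictures, one past the budget of 10, because of the post.

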